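# Lay the bottle down in the wash case and shut the lid

### The job

The open wash case cannot be closed because the tall bottle in it is standing up: push the bottle over with the fingertips so that it lies down along its own lane inside the case. Then push the open lid over and press it fully shut. Push only: do not lift the bottle, and leave the little tin in the case and everything standing around it where they are.

Things in the scene. Friction and masses are not known exactly. Their poses are not given: they have to be found in the camera images.
- case: Grey plastic wash case fixed to the counter, 141 mm (its x) by 272 mm (its y), 70 mm tall, walls, floor and divider 5 mm thick. Origin: centre of the underside; z up. A 55 mm high divider along y at x = 0 makes two lanes, each 63 mm wide inside (middle at x = +34 or -34 mm) and 262 mm long. The lid is hinged on the -x rim, the long side that looks to the robot.
- lid_hinge (a point): Point on the lid's hinge line, midway along the case: 70.5 mm towards -x from the case's middle and 70.5 mm above its underside. The hinge line runs along the case's y. Its axes turn with the lid: x from the hinge to the free edge, z out of the outer face.
- lid_edge (a point): Middle of the lid's free long edge, on the outer face, 141 mm from the hinge line. The lid is a flat grey panel, 272 mm long and 6 mm thick, outer face 6 mm above the hinge line when shut; a 70 mm wide thumb lip sticks 8 mm further out in the middle of the free edge.
- lid (a joint): Lid angle in rad: 0 shut on the case, 1.57 standing straight up, more leans back towards the robot; starts at 1.65 to 1.9, stop at 1.95. The hinge is stiff: the lid stays where it is left, must be pushed all the way and needs about 1 to 4 N at its edge.
- bottle: Tall square plastic bottle, body 44 x 44 mm and 128 mm tall, round cap 33 mm across on top, 165 mm tall in all, about 0.15 to 0.3 kg. Stands in one lane of the case (either one), 5 to 40 mm from one end wall of the case; the rest of its lane is empty. Origin: centre of its underside; z to the cap. It topples by itself when tilted about 20 degrees.
- bottle_mid (a point): Point on the bottle's axis, halfway up, 82.5 mm from its underside.
- tin: Low round metal tin, 50 mm across, 31 mm tall, in the other lane, near the other end of the case; leave it. Origin: centre of its underside.
- tumbler: Bystander to leave alone: white ceramic tumbler, open top, 72 mm across, 95 mm tall, loose beyond one end of the case. Origin: centre of its underside.
- soap_bottle: Bystander to leave alone: round white bottle, 60 mm across, 150 mm tall, loose beyond one end of the case. Origin: centre of its underside.
- jar: Bystander to leave alone: low round jar, 60 mm across, 55 mm tall, loose beside the case, on the long side away from the lid's hinge. Origin: centre of its underside.
- can: Bystander to leave alone: round metal can, 48 mm across, 140 mm tall, loose off one robot-side corner of the case. Origin: centre of its underside.
- soap_carton: Bystander to leave alone: cardboard carton, 60 x 90 x 35 mm, loose off the other robot-side corner of the case. Origin: centre of its underside.
- brush: Bystander to leave alone: wooden nail brush lying bristles down, 36 x 92 x 30 mm, loose beside the case, on the long side away from the hinge. Origin: centre of its underside.

How it is judged:
By the outcome, as a careful person would: the job done as asked, in the order asked, and still so for the second after the job is handed in, with the robot touching nothing.
It also fails if it takes over 51 s, if anything falls off the work surface, if the arm or the gripper's body presses on something with over 40 N, if the wrist force passes 120 N, or if a joint passes its speed limit or range.

### The arm

A 6-joint arm with a two-finger parallel gripper is mounted at the origin on the work surface. World frame = base frame: x ahead of the robot, y to its left, z up, the work surface at z = 0. Lengths are in mm, angles in degrees, forces in N, time in s.
With the tool pointing down it reaches from about 300 to 850 mm from the base axis. Payload 4.2 kg.
Tool frame: the origin (TCP) lies on the centre line of the jaws, within the pads' length; the fingertips stand 14 mm ahead of it and the grasp point (between the pads) lies 5 mm behind it (env.finger_overhang is the z of the fingertips in the tool frame, in mm); z points along the fingers, y is the line along which they close (so a half turn about z gives the same grasp; the last joint's range is limited). The gripper opens to 91 mm and grips with 3 to 60 N. Pads are 32 mm wide; open, the fingers measure 118 mm over their backs; the gripper's body (76 mm by 178 mm) begins 60 mm behind the grasp point.
Start: joints at [-67.953, 18.312, 89.639, -0, 72.044, -1.146], TCP at [226.459, -528.543, 227.976] pointing down, gripper open.
Joint ranges: [-177.97, 177.97], [-48.28, 115.42], [12.27, 149.76], [-77.06, 257.06], [2.81, 150.46], [-146.56, 146.56]. Speed limits (degrees/s): [147.25, 147.25, 180, 180, 180, 180].

### API

Orientations are given as [roll, pitch, yaw] about the fixed x, y, z axes, in that order (R = Rz(yaw) Ry(pitch) Rx(roll)).
In Python, from workcell import sensors, viewer, env gives the robot as it stands. The module is installed in compiled form; this text tells all that it offers.
- The arm moves only by the tool step_arm, never from a script. Its argument "plan" is one flat list of numbers, 6 for each row, row after row: the shift along the tool's x, y, z in cm, then the turn, a rotation vector about the tool's x, y, z in rad. In form: [x, y, z, wx, wy, wz, x, y, z, wx, wy, wz, ...]. A call has 1 to 5 rows; each row shifts and turns the commanded pose from where the row before left it, along the tool's axes as they then stand; what a row does not reach is not made up. A row lasts 1/12 s, in which the tool goes at most 41.7 mm and 7.16 degrees, less where a joint would pass 70% of its speed; a pose out of reach is approached as far as the arm can. A call is refused whole if a number of a shift passes 4.17 or a number of a turn 0.125, either way. A call with a gripper value outside its range is refused whole. "hand" is the finger opening in cm, from 0 to 9.12, set as the call begins (left out, the last holds). The fingers move at their own pace and stop on an object; "newtons" is the grip in N (left out, the last holds). Time passes only in rows, so rows that do not move let the fingers close. It gives the time, the measured TCP pose, the force, the opening and the grip force at its end, in the units of the state.
- sensors.state(): the state, without advancing time (a new reading comes with each control period).
- viewer.grab_frame(name): name is "scene" or "side" or "wrist"; returns a dict with "img" (480x640x3 uint8, red, green, blue), "fx", "fy", "cx", "cy" (pixels), "position" and "attitude" of the camera in the world. Camera axes: x right, y down, z forward; pixel columns grow to the right and rows downward; lengths in mm; the calibration is good to about 2 mm. A picture is of the moment at which its call begins. There is no depth.
- env.job_done(): hands the job in; it is judged then, once.
Trained networks look in a picture, given as the dict that the camera call returned (one of the last four; its "shot" number tells which), for a name from the list of things; names that differ only in an ending like _2 or _b are one class to them, and where a whole thing is asked for, a point or a joint stands for the part that bears it (a point fixed in the world has none). Each returns a list of dicts, best first, with "score" (0 to 1); they miss things now and then, are a little off and sometimes report something else, mostly with a low value. They report only what shows in the picture. A call takes as long as a camera call.
- viewer.boxes_of(name, picture): "location" ([column, row] in pixels, amid what is visible of it).
- viewer.pinpoint(name, picture): "location" ([column, row] in pixels: a listed point, or the origin of a listed thing).
The state is a dict: "time_s": time; "qpos": joint angles; "qvel": joint speeds; "effort": joint torques, N m; "ee_pos": TCP position; "ee_rot": TCP orientation; "force": force on the tool from outside, world axes, zero at the start; "torque": the same for the moment, N m; "gripper_width": finger opening in mm; "gripper_force": force on a finger pad.
Only numpy, scipy, OpenCV 4.12 (cv2) and the standard library are available. Lean on these libraries where they do the work, as an engineer would, in place of code of your own. Each camera call takes 0.05 s, during which the arm holds its last target. There are 200 camera calls.

## Working session

There is one attempt and no reset: what is moved stays moved. The work goes in short steps, Python scripts to look and compute and a tool call to move; the robot and the scene stay as the last step left them, time stands still between calls to the robot, and variables do not carry over. Pictures are saved under pics/ and viewed, at most 10 in all, crops included, and the job is handed in when it is done.

Besides the shell and the picture viewer there is one more tool, called after "Request:" as name(argument=value, ...) on one line, values as JSON. step_arm: Moves the arm, as the interface text tells. Its arguments: {"type":"object","properties":{"plan":{"type":"array","items":{"type":"number"}},"hand":{"type":"number"},"newtons":{"type":"number"}},"required":["plan"]}

```bash
mkdir -p pics
cat > h.py <<'E'
import numpy as np, cv2
from scipy.spatial.transform import Rotation as R
from workcell import sensors, viewer, env
def rot(a):
    a=np.array(a,float)
    return a if a.shape==(3,3) else (R.from_quat(a) if a.size==4 else R.from_euler('xyz',a,degrees=True)).as_matrix()
def ray(p,uv):
    d=rot(p['attitude'])@np.array([(uv[0]-p['cx'])/p['fx'],(uv[1]-p['cy'])/p['fy'],1])
    return np.array(p['position'],float),d/np.linalg.norm(d)
def onz(p,uv,z):
    o,d=ray(p,uv); return o+d*(z-o[2])/d[2]
def tri(rs):
    A=sum(np.eye(3)-np.outer(d,d) for o,d in rs); b=sum((np.eye(3)-np.outer(d,d))@o for o,d in rs)
    x=np.linalg.solve(A,b); return x,[np.linalg.norm(np.cross(x-o,d)) for o,d in rs]
def proj(p,X):
    c=rot(p['attitude']).T@(np.array(X)-np.array(p['position'])); return [p['cx']+p['fx']*c[0]/c[2],p['cy']+p['fy']*c[1]/c[2]]
def save(p,n): cv2.imwrite('pics/'+n,p['img'][:,:,::-1])
E
python3 - <<'E'
from h import *
np.set_printoptions(precision=1,suppress=True)
s=sensors.state(); print(s['time_s'],s['ee_pos'],s['ee_rot'])
P={n:viewer.grab_frame(n) for n in('scene','side')}
for n,p in P.items(): save(p,n+'0.png'); print(n,p['position'],p['attitude'],p['fx'])
for k in ['case','lid_hinge','lid_edge','bottle','bottle_mid','tin','tumbler','soap_bottle','jar','can','soap_carton','brush']:
    rs=[]
    for n,p in P.items():
        q=viewer.pinpoint(k,p)
        if q: rs.append(ray(p,q[0]['location'])); print(k,n,np.array(q[0]['location']),round(q[0]['score'],2),onz(p,q[0]['location'],0)[:2])
    if len(rs)==2: print('   ',*tri(rs))
E
```

```text
0.0 [ 226.3 -528.1  227.1] [-179.9   -0.    23.2]
scene [1077.9  105.2  882. ] [-148.4    0.2   96.8] 508.0606719330256
side [203.5 411.4 793.6] [-141.8   -0.3 -136.2] 513.3368905751064
case scene [324.1 263.7] 0.64 [587.3  55.2]
case side [300.5 282.2] 0.57 [584.9  60.7]
    [586.2  56.9  -3.7] [np.float64(2.062065906913991), np.float64(2.0620659069139657)]
lid_hinge scene [329.4 213.5] 0.63 [465.4  52.7]
lid_hinge side [332.7 281.2] 0.92 [543.8  18. ]
    [513.7  55.2  71.1] [np.float64(1.9115111520995882), np.float64(1.911511152099477)]
lid_edge scene [334.4 149. ] 0.82 [284.7  44.9]
lid_edge side [354.7 252.3] 0.95 [558.4 -59.8]
    [467.6  59.5 202.7] [np.float64(0.9355303124256572), np.float64(0.9355303124256309)]
bottle scene [278.5 241.6] 0.83 [546.8 -43. ]
bottle side [349.5 259.7] 0.77 [553.9 -39.8]
    [551.3 -39.7   5. ] [np.float64(2.601893627440595), np.float64(2.601893627440719)]
bottle_mid scene [277.8 215.9] 0.84 [484.1 -54.6]
bottle_mid side [358.3 234.6] 0.62 [582.  -97.3]
    [541.2 -40.4  86.1] [np.float64(1.5142978198864292), np.float64(1.5142978198863835)]
tin 
[... 568 characters left out ...]
23.5] 0.84 [707.8 118.7]
jar side [229.2 264.5] 0.81 [709.7 125.9]
    [709.  122.2  -0.4] [np.float64(3.6812162870552236), np.float64(3.681216287055402)]
can scene [440.9 241.2] 0.7 [507.4 285.9]
can side [232.  399.5] 0.81 [506.9 290. ]
    [507.  288.   -1.7] [np.float64(1.8785677628819872), np.float64(1.8785677628820916)]
soap_carton scene [217.  222.4] 0.82 [ 515.1 -178.3]
soap_carton side [414.1 232.4] 0.75 [ 506.1 -178.3]
    [ 509.3 -182.2   -7.7] [np.float64(1.5274715831223098), np.float64(1.527471583122384)]
brush scene [281.4 312. ] 0.98 [700.  -12.8]
brush side [283.3 227. ] 0.96 [702.4  -7.9]
    [701.5 -10.2   0.8] [np.float64(2.6577598786135432), np.float64(2.657759878613565)]
```

View pics/scene0.png

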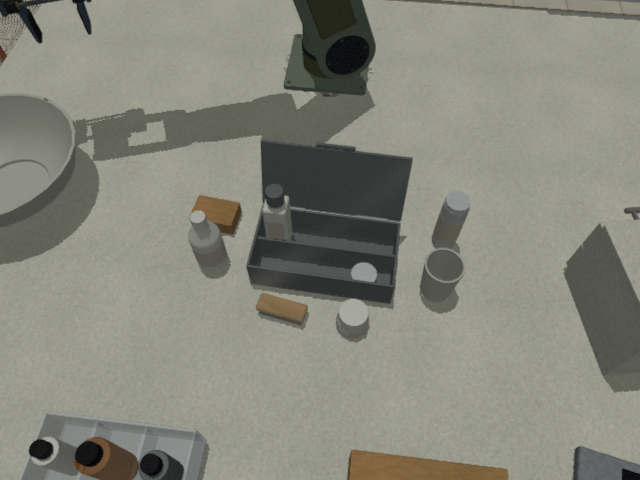

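View pics/side0.png

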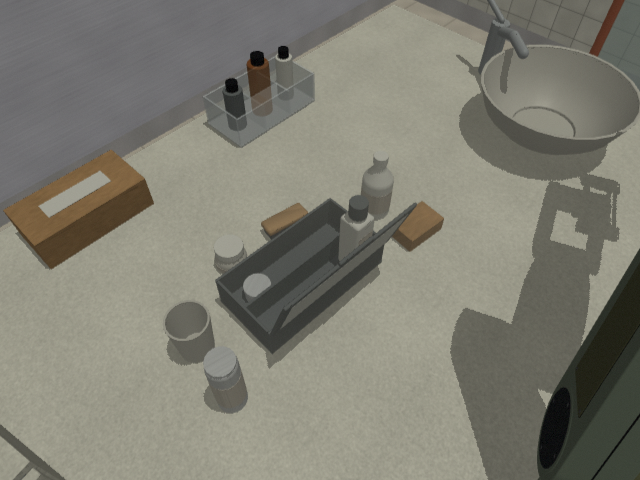

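The case sits at about (325,250) in the scene view. The bottle stands at its -y end (278,215) in the hinge-side lane, the tin is at (363,273), and the lid is open towards the robot. Next I'll check the case yaw with a model overlay.

Run:
```python
from h import *
p=viewer.grab_frame('scene'); im=p['img'][:,:,::-1].copy()
big=cv2.resize(im[130:330,190:450],None,fx=3,fy=3,interpolation=cv2.INTER_CUBIC)
C=np.array([584.5,57.5,0])
for yaw,col in ((-5,(0,0,255)),(0,(0,255,0))):
    M=R.from_euler('z',yaw,degrees=True).as_matrix()
    q=[proj(p,C+M@np.array([x,y,70])) for x,y in((70.5,-136),(70.5,136),(-70.5,136),(-70.5,-136))]
    pts=((np.array(q)-[190,130])*3).astype(np.int32)
    cv2.polylines(big,[pts],True,col,1)
cv2.imwrite('pics/c1.png',big)
```

```text
(no output)
```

View pics/c1.png

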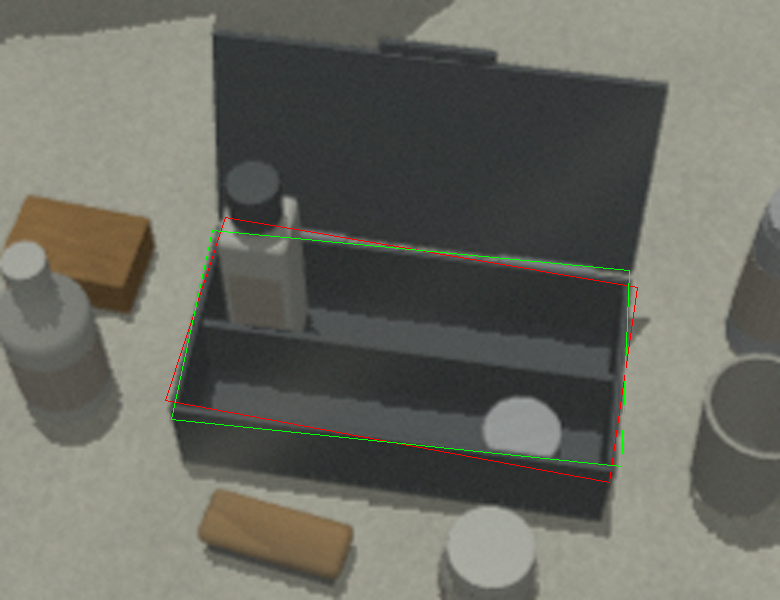

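Request:
step_arm(plan=[0, 0, -4, 0, 0, 0.1, 0, 0, -4, 0, 0, 0.1], hand=0)

```text
time_s: 1.52
ee_pos: [225.9, -527.0, 306.3]
ee_rot: [-179.6, 0.1, 11.5]
force: [-0.1, -1.3, 0.2]
gripper_width: 80.8
gripper_force: 0.0
```

The rim and divider slopes put the case yaw at about -1.5°. The bottle's -y face is near y=-62.

Request:
step_arm(plan=[0, 0, 0, 0, 0, 0.115, 1.5, -2, 0, 0, 0, 0.115, 2.5, -3.1, 0, 0, 0, 0, 2.5, -3.1, 0, 0, 0, 0, 2.5, -3.1, 0, 0, 0, 0])

```text
time_s: 1.93
ee_pos: [317.4, -415.0, 308.0]
ee_rot: [180.0, -0.0, -1.5]
force: [0.2, -0.2, 0.1]
gripper_width: 47.0
gripper_force: 0.0
```

Request:
step_arm(plan=[2.5, -3.1, 0, 0, 0, 0, 2.5, -3.1, 0, 0, 0, 0, 2.5, -3.1, 0, 0, 0, 0, 2.5, -3.1, 0, 0, 0, 0, 2.5, -3.1, 0, 0, 0, 0])

```text
time_s: 2.35
ee_pos: [446.7, -262.7, 308.2]
ee_rot: [180.0, -0.0, -1.5]
force: [0.2, 0.3, 0.1]
gripper_width: 13.8
gripper_force: 0.0
```

Request:
step_arm(plan=[2.3, -3.4, 0, 0, 0, 0, 2.3, -3.4, 0, 0, 0, 0, 2.3, -3.4, 0, 0, 0, 0, 2.2, -3.4, 0, 0, 0, 0, 0, 0, 0, 0, 0, 0])

```text
time_s: 2.77
ee_pos: [543.5, -125.0, 307.5]
ee_rot: [-179.8, -0.1, -1.1]
force: [-0.4, -0.5, -0.3]
gripper_width: 0.7
gripper_force: 0.0
```

Run:
```python
from h import *
np.set_printoptions(precision=1,suppress=True)
s=sensors.state(); print(s['ee_pos'],s['force'],s['gripper_width'])
P={n:viewer.grab_frame(n) for n in('scene','side','wrist')}
save(P['scene'],'s2.png')
for k in ['bottle','bottle_mid','lid_edge','lid_hinge','case']:
    rs=[]
    for n,p in P.items():
        q=viewer.pinpoint(k,p)
        if q and q[0]['score']>.4: rs.append(ray(p,q[0]['location'])); print(k,n,np.array(q[0]['location']),round(q[0]['score'],2))
    if len(rs)>1: print('   ',*tri(rs))
```

```text
[ 543.5 -125.   307.5] [-0.4 -0.5 -0.3] 0.691266955407537
bottle scene [281.4 240.4] 0.74
bottle side [349.6 257.6] 0.6
bottle wrist [242.3 188.8] 0.71
    [549.7 -38.1  10.6] [np.float64(2.2323350241346285), np.float64(2.6609857553242113), np.float64(3.910234150023329)]
bottle_mid scene [276.4 215.5] 0.75
bottle_mid side [357.6 231.8] 0.98
    [543.9 -41.9  90.7] [np.float64(1.020586435288124), np.float64(1.0205864352880518)]
lid_edge scene [335.4 152. ] 0.74
lid_edge side [355.5 253.6] 0.81
lid_edge wrist [ 72.7 337.6] 0.7
    [466.6  60.7 199.7] [np.float64(3.374412248498133), np.float64(0.8013836508900054), np.float64(3.146197078757329)]
lid_hinge scene [329.1 215.1] 0.85
lid_hinge side [258.2 294.1] 0.72
lid_hinge wrist [139.4 231.1] 0.55
    [541.9  92.3  77.9] [np.float64(37.77760662267104), np.float64(77.28507415048354), np.float64(43.179603191187525)]
case scene [321.  262.8] 0.73
case side [301.6 279.6] 0.79
case wrist [161.8 159.9] 0.57
    [585.5  52.8   1. ] [np.float64(3.9846911933927394), np.float64(3.2467288054366326), np.float64(2.9779148801802884)]
```

Request:
step_arm(plan=[0.2, 0, 4, 0, 0, 0, 0.2, 0, 4, 0, 0, 0, 0, 0, 4, 0, 0, 0, 0, 0, 4, 0, 0, 0, 0, 0, 0.8, 0, 0, 0])

```text
time_s: 4.08
ee_pos: [539.9, -129.6, 133.7]
ee_rot: [-179.8, 0.7, -1.4]
force: [-0.9, 0.8, -1.0]
gripper_width: 0.3
gripper_force: 0.0
```

Request:
step_arm(plan=[0, -1, 0, 0, 0, 0, 0, -1, 0, 0, 0, 0, 0, -1, 0, 0, 0, 0, 0, -0.7, 0, 0, 0, 0, 0, -0.7, 0, 0, 0, 0])

```text
time_s: 4.5
ee_pos: [546.5, -85.8, 142.1]
ee_rot: [180.0, -0.2, -1.4]
force: [-0.3, 0.5, -0.3]
gripper_width: 0.7
gripper_force: 0.0
```

Request:
step_arm(plan=[0, -0.5, 0, 0, 0, 0, 0, -0.5, 0, 0, 0, 0, 0, -0.5, 0, 0, 0, 0, 0, -0.5, 0, 0, 0, 0, 0, -0.5, 0, 0, 0, 0])

```text
time_s: 4.92
ee_pos: [546.0, -61.6, 140.1]
ee_rot: [180.0, -0.0, -1.5]
force: [0.5, -1.0, 0.6]
gripper_width: 0.4
gripper_force: 0.3
```

Request:
step_arm(plan=[0, -0.4, 0, 0, 0, 0, 0, -0.4, 0, 0, 0, 0, 0, -0.4, 0, 0, 0, 0, 0, -0.4, 0, 0, 0, 0, 0, -0.4, 0, 0, 0, 0])

```text
time_s: 5.33
ee_pos: [546.4, -41.5, 139.9]
ee_rot: [-180.0, 0.0, -1.5]
force: [0.6, 0.1, 0.1]
gripper_width: 0.2
gripper_force: 0.1
```

Run:
```python
from h import *
a=viewer.grab_frame('scene')['img'][130:330,190:450];b=viewer.grab_frame('side')['img'][150:350,180:440]
cv2.imwrite('pics/p3.png',cv2.resize(np.hstack([a,b]),(780,300))[:,:,::-1])
```

```text
(no output)
```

View pics/p3.png

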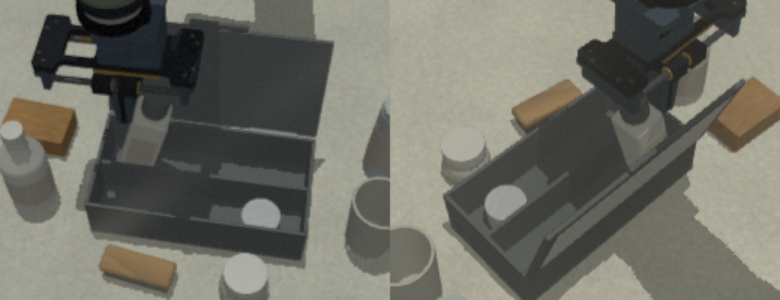

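The bottle at about (148,125) in the left panel is tilting along its lane as intended. I'll keep pushing.

Request:
step_arm(plan=[0, -0.4, 0, 0, 0, 0, 0, -0.4, 0, 0, 0, 0, 0, -0.4, 0, 0, 0, 0, 0, -0.4, 0, 0, 0, 0, 0, -0.4, 0, 0, 0, 0])

```text
time_s: 5.85
ee_pos: [546.9, -21.4, 139.9]
ee_rot: [180.0, 0.0, -1.4]
force: [0.2, 0.4, 0.1]
gripper_width: 0.2
gripper_force: 0.0
```

Request:
step_arm(plan=[0, -0.4, 0, 0, 0, 0, 0, -0.4, 0, 0, 0, 0, 0, 0, 0, 0, 0, 0, 0, 0, 0, 0, 0, 0, 0, 0, 0, 0, 0, 0])

```text
time_s: 6.27
ee_pos: [547.1, -13.9, 139.9]
ee_rot: [180.0, -0.0, -1.4]
force: [-0.2, 0.0, 1.0]
gripper_width: 0.6
gripper_force: 0.0
```

Run:
```python
from h import *
a=viewer.grab_frame('scene')['img'][130:330,190:450];b=viewer.grab_frame('side')['img'][150:350,180:440]
cv2.imwrite('pics/p4.png',cv2.resize(np.hstack([a,b]),(780,300))[:,:,::-1])
```

```text
(no output)
```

View pics/p4.png

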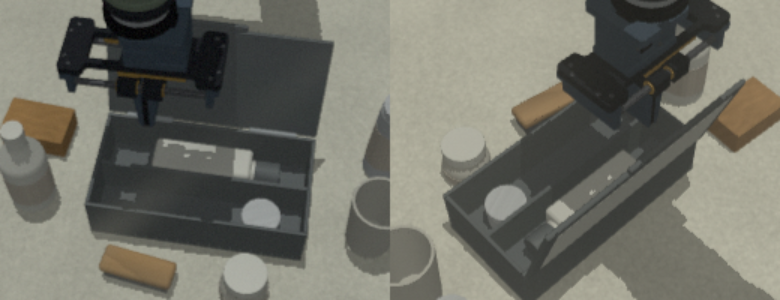

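The bottle lies flat in its lane, cap towards +y at (265,170) in the left panel. Next I'll raise the arm and go behind the lid.

Request:
step_arm(plan=[0, 0, -4, 0, 0, 0, 0, 0, -4, 0, 0, 0, 0, 0, -4, 0, 0, 0, 0, 0, -4, 0, 0, 0, 0, 0, 0, 0, 0, 0])

```text
time_s: 6.78
ee_pos: [550.7, -14.2, 308.8]
ee_rot: [180.0, -1.0, -1.5]
force: [0.9, 0.0, 0.4]
gripper_width: 0.4
gripper_force: 0.0
```

Request:
step_arm(plan=[-3.4, -1.8, 0, 0, 0, 0, -3.4, -1.8, 0, 0, 0, 0, -3.4, -1.8, 0, 0, 0, 0, -3.4, -1.8, 0, 0, 0, 0, 0, 0, 0, 0, 0, 0])

```text
time_s: 7.2
ee_pos: [407.3, 63.2, 300.0]
ee_rot: [-179.9, 0.2, -1.3]
force: [0.2, 0.1, 0.1]
gripper_width: 0.5
gripper_force: 0.0
```

Run:
```python
from h import *
np.set_printoptions(precision=1,suppress=True)
s=sensors.state(); print(s['time_s'],s['ee_pos'],s['force'])
P={n:viewer.grab_frame(n) for n in('scene','side')}
for k in ['lid_edge','lid_hinge']:
    rs=[]
    for n,p in P.items():
        q=viewer.pinpoint(k,p)
        if q and q[0]['score']>.4: rs.append(ray(p,q[0]['location'])); print(k,n,np.array(q[0]['location']),round(q[0]['score'],2))
    if len(rs)>1: print('   ',*tri(rs))
```

```text
7.2 [407.3  63.2 300. ] [0.2 0.1 0.1]
lid_edge scene [334.1 147.9] 0.97
lid_edge side [355.8 256.1] 0.91
    [463.2  59.9 199.4] [np.float64(2.4834528258306903), np.float64(2.4834528258305886)]
lid_hinge scene [328.8 214.7] 0.97
lid_hinge side [331.5 280.7] 0.75
    [516.2  54.8  70. ] [np.float64(1.376422573151173), np.float64(1.376422573151198)]
```

Request:
step_arm(plan=[0, 0.1, 3.5, 0, 0, 0, 0, 0.1, 3.5, 0, 0, 0, 0, 0.1, 3.5, 0, 0, 0, 0, 0, 0, 0, 0, 0, 0, 0, 0, 0, 0, 0])

```text
time_s: 7.92
ee_pos: [412.8, 58.1, 194.0]
ee_rot: [180.0, 0.2, -1.5]
force: [0.5, -0.0, -0.7]
gripper_width: 0.4
gripper_force: 0.0
```

Request:
step_arm(plan=[1.0, 0, 0, 0, 0, 0, 1.0, 0, 0, 0, 0, 0, 1.0, 0, 0, 0, 0, 0, 1.0, 0, 0, 0, 0, 0, 1.0, 0, 0, 0, 0, 0])

```text
time_s: 8.33
ee_pos: [464.4, 57.3, 195.8]
ee_rot: [-180.0, -0.1, -1.4]
force: [-2.0, -0.1, 1.5]
gripper_width: 0.3
gripper_force: 0.9
```

Request:
step_arm(plan=[0.8, 0, -0.2, 0, 0, 0, 0.8, 0, -0.2, 0, 0, 0, 0.8, 0, -0.2, 0, 0, 0, 0.8, 0, 0, 0, 0, 0, 0.8, 0, 0, 0, 0, 0])

```text
time_s: 8.75
ee_pos: [503.7, 56.1, 201.2]
ee_rot: [180.0, -0.0, -1.4]
force: [-1.9, -0.7, -0.7]
gripper_width: 0.5
gripper_force: 0.7
```

Request:
step_arm(plan=[1.0, 0, 0, 0, 0, 0, 1.0, 0, 0.1, 0, 0, 0, 1.0, 0, 0.2, 0, 0, 0, 1.0, 0, 0.4, 0, 0, 0, 0.9, 0, 0.4, 0, 0, 0])

```text
time_s: 9.17
ee_pos: [553.2, 54.9, 189.6]
ee_rot: [180.0, -0.0, -1.4]
force: [-0.7, -1.1, 0.3]
gripper_width: 0.1
gripper_force: 0.6
```

Request:
step_arm(plan=[0.8, 0, 0.5, 0, 0, 0, 0.8, 0, 0.6, 0, 0, 0, 0.8, 0, 0.7, 0, 0, 0, 0.7, 0, 0.8, 0, 0, 0, 0.7, 0, 0.8, 0, 0, 0])

```text
time_s: 9.58
ee_pos: [590.9, 54.1, 155.2]
ee_rot: [-180.0, -0.0, -1.4]
force: [-0.4, -0.4, 0.8]
gripper_width: 0.5
gripper_force: 0.5
```

Request:
step_arm(plan=[0.6, 0, 0.8, 0, 0, 0, 0.5, 0, 0.9, 0, 0, 0, 0.4, 0, 1.0, 0, 0, 0, 0.3, 0, 1.0, 0, 0, 0, 0.2, 0, 1.0, 0, 0, 0])

```text
time_s: 10.0
ee_pos: [610.3, 53.6, 107.8]
ee_rot: [-180.0, -0.0, -1.4]
force: [-0.7, -0.1, 1.3]
gripper_width: 0.4
gripper_force: 0.4
```

Request:
step_arm(plan=[0.2, 0, 0.6, 0, 0, 0, 0.1, 0, 0.5, 0, 0, 0, 0, 0, 0.4, 0, 0, 0, 0, 0, 0.3, 0, 0, 0, 0, 0, 0, 0, 0, 0])

```text
time_s: 10.42
ee_pos: [612.9, 53.5, 91.1]
ee_rot: [-180.0, -0.0, -1.4]
force: [-0.1, 0.4, -0.3]
gripper_width: 0.6
gripper_force: 0.0
```

Request:
step_arm(plan=[0, 0, 0.1, 0, 0, 0, 0, 0, 0.1, 0, 0, 0, 0, 0, 0, 0, 0, 0, 0, 0, 0, 0, 0, 0])

```text
time_s: 10.75
ee_pos: [613.0, 53.5, 90.7]
ee_rot: [-180.0, -0.1, -1.4]
force: [-3.3, -0.1, 7.7]
gripper_width: 0.5
gripper_force: 4.1
```

Request:
step_arm(plan=[0, 0, 0.15, 0, 0, 0, 0, 0, 0.15, 0, 0, 0, 0, 0, 0, 0, 0, 0, 0, 0, 0, 0, 0, 0])

```text
time_s: 11.08
ee_pos: [613.1, 53.5, 90.6]
ee_rot: [-180.0, -0.2, -1.4]
force: [-6.7, 0.1, 23.2]
gripper_width: 0.5
gripper_force: 11.3
```

Request:
step_arm(plan=[0, 0, -1, 0, 0, 0, 0, 0, -3, 0, 0, 0, 0, 0, -4, 0, 0, 0, 0, 0, -4, 0, 0, 0, 0, 0, -4, 0, 0, 0])

```text
time_s: 11.5
ee_pos: [612.4, 53.5, 247.7]
ee_rot: [180.0, 0.0, -1.4]
force: [0.7, 0.2, -0.3]
gripper_width: 0.3
gripper_force: 0.0
```

Request:
step_arm(plan=[-4, 0, -2, 0, 0, 0, -4, 0, 0, 0, 0, 0, -4, 0, 0, 0, 0, 0, -4, 0, 0, 0, 0, 0, 0, 0, 0, 0, 0, 0])

```text
time_s: 11.92
ee_pos: [447.5, 57.3, 264.2]
ee_rot: [180.0, 0.4, -1.4]
force: [-0.0, -0.5, -0.6]
gripper_width: 0.1
gripper_force: 0.0
```

Run:
```python
from h import *
np.set_printoptions(precision=1,suppress=True)
P={n:viewer.grab_frame(n) for n in('scene','side')}
a=P['scene']['img'][130:350,180:480];b=P['side']['img'][150:420,150:450]
cv2.imwrite('pics/p5.png',np.hstack([cv2.resize(a,(400,300)),cv2.resize(b,(400,300))])[:,:,::-1])
for k in ['lid_edge','lid_hinge','tumbler','soap_bottle','jar','can','soap_carton','brush']:
    rs=[ray(p,q[0]['location']) for p in P.values() if (q:=viewer.pinpoint(k,p))]
    if len(rs)>1: print(k,*tri(rs))
```

```text
lid_edge [655.4  53.1  82.5] [np.float64(4.4867148762249585), np.float64(4.486714876225022)]
lid_hinge [597.1  74.8 176.1] [np.float64(10.034051428794601), np.float64(10.0340514287945)]
jar [707.4 123.8   0.8] [np.float64(1.8128426212888071), np.float64(1.8128426212887854)]
can [542.7  70.   55.7] [np.float64(227.1908217269163), np.float64(227.19082172691628)]
soap_carton [ 506.7 -183.    -3.5] [np.float64(1.749151324550348), np.float64(1.74915132455036)]
brush [698.5  -7.    7.5] [np.float64(5.109796292698607), np.float64(5.109796292698656)]
```

View pics/p5.png

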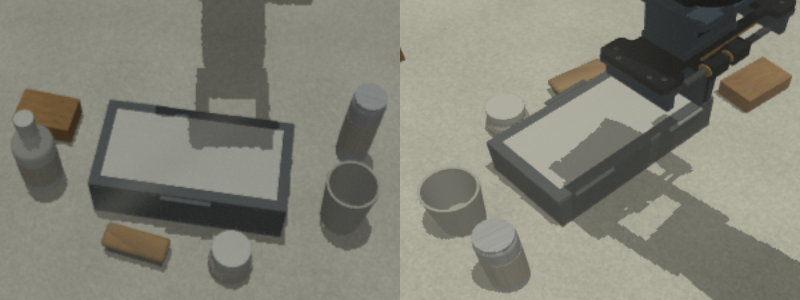

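The lid at (195,150) in the left panel is flat on the case and stayed down when the arm withdrew. The bystanders are all standing where they were and the robot touches nothing, so I'll hand it in.

```bash
python3 -c "
from h import *
print(env.job_done())"
```

```text
the job is handed in; nothing more can be done
None
```

The bottle is lying down in its own lane, the lid is pressed fully shut, nothing around the case appears to have moved, and the job is handed in at about 12 s of the 51 s allowed.

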